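# Widen the board frame to the next hole, clamp it and load it

## Robot

A 6-joint arm with a two-finger parallel gripper is mounted at the origin on the work surface. World frame = base frame: x ahead of the robot, y to its left, z up, the work surface at z = 0. Lengths are in m, angles in degrees, forces in N, time in s.
With the tool pointing down it reaches from about 0.375 to 0.9 m from the base axis. Payload 3.1 kg.
Tool frame: the origin (TCP) lies on the centre line of the jaws, within the pads' length; the fingertips stand 22 mm ahead of it and the grasp point (between the pads) lies 3 mm ahead of it; z points along the fingers, y is the line along which they close (so a half turn about z gives the same grasp; the last joint's range is limited). The gripper opens to 87 mm and grips with 3 to 60 N. Pads are 19 mm wide; open, the fingers measure 117 mm over their backs; the gripper's body (75 mm by 190 mm) begins 51 mm behind the grasp point.
Start: joints at [-78.581, 30.224, 82.088, -0, 67.689, -10.227], TCP at [0.231, -0.581, 0.245] pointing down, gripper open.
Joint ranges: [-176.69, 176.69], [-43.24, 126.21], [12.49, 139.97], [-82, 262], [0, 151.66], [-163.58, 163.58]. Speed limits (degrees/s): [159.86, 159.86, 180, 180, 180, 180].

## Interface

Orientations are given as a 3x3 rotation matrix whose columns are the frame's x, y, z axes.
In Python, from rig import * gives the robot as it stands.
- The arm moves only by the shell command python3 -m jog 'ROWS'. ROWS is text: rows parted by semicolons, each of 7 numbers parted by spaces: the shift along the tool's x, y, z in mm, then the turn, a rotation vector about the tool's x, y, z in rad, then the finger opening in mm, from 0 to 87. In form: tx ty tz ax ay az fingers; .... A call has 1 to 12 rows; each row shifts and turns the commanded pose from where the row before left it, along the tool's axes as they then stand; what a row does not reach is not made up. A row lasts 1/8 s, in which the tool goes at most 62.5 mm and 10.7 degrees, less where a joint would pass 70% of its speed; a pose out of reach is approached as far as the arm can. A call with a gripper value outside its range is refused whole. The fingers move at their own pace and stop on an object; the grip force is fixed at half the most. Time passes only in rows, so rows that do not move let the fingers close. It gives the time, the measured TCP pose, the force, the opening and the grip force at its end, in the units of the state.
- read_state(): the state, without advancing time (a new reading comes with each control period).
- capture(name): name is "side" or "top"; returns a dict with "color" (384x512x3 uint8, red, green, blue), "camera_matrix" (3x3 intrinsics, pixels), "R" (3x3) and "t" (3): a world point X has camera coordinates R X + t. Camera axes: x right, y down, z forward; pixel columns grow to the right and rows downward; lengths in m; the calibration is good to about 2 mm. A picture is of the moment at which its call begins. There is no depth.
- hand_in(): hands the job in; it is judged then, once.
Trained networks look in the newest picture that a camera, given by its name, has taken for a name from the list of things; names that differ only in an ending like _2 or _b are one class to them, and where a whole thing is asked for, a point or a joint stands for the part that bears it (a point fixed in the world has none). Each returns a list of dicts, best first, with "conf" (0 to 1); they miss things now and then, are a little off and sometimes report something else, mostly with a low value. They report only what shows in the picture. A call takes as long as a camera call.
- find_in(camera, target): "at" ([x, y, z] in m, in world coordinates, good to about 4 mm: the middle of the surface that is visible of it).
- trace(camera, target): "pixels" (384x512 bool, what is visible of it).
- place_of(camera, target): "at" ([x, y, z] in m, in world coordinates, good to about 4 mm: a listed point, or the origin of a listed thing).
The state is a dict: "time_s": time; "joint_positions": joint angles; "qvel": joint speeds; "tau": joint torques, N m; "position": TCP position; "tcp_rot": TCP orientation; "force": force on the tool from outside, world axes, zero at the start; "moment": the same for the moment, N m; "opening": opening from 0.0 (shut) to 1.0 (fully open); "grasp_force": force on a finger pad.
Only numpy, scipy, OpenCV 4.12 (cv2) and the standard library are available. Lean on these libraries where they do the work, as an engineer would, in place of code of your own. Each camera call takes 0.05 s, during which the arm holds its last target. There are 200 camera calls.

## Task

Set the aluminium board frame up for these boards: press the red sprung button and slide the far rail away from the near rail until the button pops up in the next hole (one hole wider than now), then screw the slackened thumbscrew clockwise until it is fully home. Then lay every green board that is there on the frame, heat sink up, its two ends resting on the ledges of the two rails and squarely across them, side by side between the two crossbars, none on top of another. Leave the screw box, the white housing and the electric screwdriver where they are.

Things in the scene. Friction and masses are not known exactly. Their poses are not given: they have to be found in the camera images.
- frame: aluminium board frame, fixed to the bench. Origin on the bench, midway between its two crossbars (square telescoping tubes along x at y = +150 and -150 mm; outer tube 30 mm wide, x -90 to +36 mm, top 50 mm up). +x points from the near (fixed) rail to the far (sliding) rail, away from the robot; +y along the rails, to the robot's left; z up. The space under the boards is open
- near_ledge (a point): middle of the inner edge of the near rail's ledge, at frame x = -64 mm, 60 mm up. The rail is 330 mm long along y; its ledge, 14 mm wide with a blue strip, is 60 mm up and is backed by a wall 6 mm thick, 70 mm high, whose inner face is at frame x = -78 mm
- far_ledge (a point): the same point of the far rail, a mirror image of the near one that slides: ledge edge at frame x = +39 mm + joint rail, wall face at +53 mm + joint rail. One hole wider than at the start the walls stand 156 mm apart, x = 0 midway, and 150 mm boards drop between the walls on to both ledges; a hole wider still they would fall through
- rail (a joint): how far the far rail and both inner tubes have slid out along the frame's +x (m): 0 at the start (button up in the first hole), 0.025 at the next hole, 0.050 at the last, stop at 0.053. A hole leaves about 1 mm play either way. Friction 1.5 N while the thumbscrew is slack; when home it clamps the tube
- button (a joint): how far the red button is pressed down (m): 0 up, stop at 0.008. Spring 2.4 N at the top, 5.6 N at the stop. Pressed 5 mm or more it is free of its hole; between holes the tube wall keeps it down about 5 mm even when let go, and at a hole it pops up to 0 by itself
- button_top (a point): centre of the top of the red button's round cap, 26 mm across and 17 mm tall on a thin stem; top 77 mm above the bench when up. At frame x = -45 mm + joint rail, y = +150 mm: it sits on the inner tube and slides with the far rail. It can be gripped by its sides from above (along the frame's y), pressed down and slid in that grip
- screw (a joint): how far the thumbscrew is backed off (rad): 0 is fully home, a hard stop; starts 12 to 17 rad (1.9 to 2.7 turns) out, most 19. Clockwise seen from above lessens it. Friction 0.05 N m
- screw_top (a point): centre of the top of the thumbscrew's black knurled head, 36 mm across and 20 mm tall, axis upright, at frame x = -15 mm, y = -150 mm. Top 92 mm above the bench when home, 3 mm higher for each turn backed off. A white mark on top shows its angle; a 26 mm brass boss stands below it up to 64 mm
- board_1: green circuit board 150 (along its x) x 50 x 3 mm, 0.18 kg, with a dark finned heat sink on its middle, 40 mm along x, 28 mm along y, top 37 mm above the underside; other parts are 2 mm high, or 11 mm beyond 55 mm from the middle. Grip it by the heat sink's ends (40 mm). Origin: centre of underside, z up. Starts flat on the bench beside the frame, x roughly along the frame's y. May be absent
- board_2: another green board, just like board_1; may be absent
- board_3: another green board, just like board_1; may be absent
- board_4: another green board, just like board_1; may be absent
- screw_box: bystander: yellow open box of screws, 100 x 130 x 75 mm, origin at the centre of its underside
- housing: bystander: shallow white plastic housing, 130 x 200 x 32 mm, origin at the centre of its underside
- driver: bystander: dark blue electric screwdriver lying on the bench, about 300 mm long along its x axis, body 40 mm thick, origin under the middle of the body

How it is judged (in metres and radians):
On the way, in this order (a step that is already met when the one before it is completed fails the run):
1. the far rail is one hole wider and the button has popped up in that hole (value of joint rail between 0.0225 and 0.0275 m and value of joint button below 0.0015 m and contact force between the fingers and button below 0.5 N), for 0.2 s.
2. with the rail in that hole, the thumbscrew is screwed fully home (value of joint rail between 0.0225 and 0.0275 m and value of joint button below 0.0015 m and value of joint screw below 0.4 rad), for 0.2 s.
At the end, for the whole second after the job is handed in: Far rail in the next hole (22.5 to 27.5 mm), button up within 1.5 mm, thumbscrew within 0.4 rad of home; every board present still and level on both ledges, heat sink up, centred within 8 mm, square within 0.15 rad, its middle within 112 mm of the rails' middle (all of step 2 and z of board_1 in the frame of frame between 0.0565 and 0.0635 m and x of board_1 in the frame of frame between -0.008 and 0.008 m and y of board_1 in the frame of frame between -0.112 and 0.112 m and angle between the x axis of each of board_1, board_2, board_3, board_4 and the x axis of frame, either way round below 0.15 rad and angle between each of board_1, board_2, board_3, board_4's own z axis and vertical below 0.06 rad and linear speed of each of board_1, board_2, board_3, board_4 below 0.02 m/s and z of board_2 in the frame of frame between 0.0565 and 0.0635 m and x of board_2 in the frame of frame between -0.008 and 0.008 m and y of board_2 in the frame of frame between -0.112 and 0.112 m and z of board_3 in the frame of frame between 0.0565 and 0.0635 m and x of board_3 in the frame of frame between -0.008 and 0.008 m and y of board_3 in the frame of frame between -0.112 and 0.112 m and z of board_4 in the frame of frame between 0.0565 and 0.0635 m and x of board_4 in the frame of frame between -0.008 and 0.008 m and y of board_4 in the frame of frame between -0.112 and 0.112 m); the robot touches nothing.
It fails at once if the screw box is shifted more than 30 mm (distance of screw_box from where it was at the start of the episode above 0.03 m).
It fails at once if the white housing is shifted more than 30 mm (distance of housing from where it was at the start of the episode above 0.03 m).
It fails at once if the electric screwdriver is shifted more than 30 mm (distance of driver from where it was at the start of the episode above 0.03 m).
Of board_1, board_2, board_3, board_4 only 3 to 4 are there at a start; the rules pass over those that are not, and their reading is None.
At some moment in a run one of board_1, board_2, board_3, board_4 may be knocked a few centimetres aside while the robot is not near it.
Once in a run the grip may slacken for a moment while it holds something.
It also fails if it takes over 210 s, if anything falls off the work surface, if the arm or the gripper's body presses on something with over 40 N, if the wrist force passes 120 N, or if a joint passes its speed limit or range.

## Working session

There is one attempt and no reset: what is moved stays moved. The work goes in short steps, Python scripts to look and compute and a shell command to move; the robot and the scene stay as the last step left them, time stands still between calls to the robot, and variables do not carry over. Pictures are saved under pics/ and viewed, at most 14 in all, crops included, and the job is handed in when it is done.

```bash
mkdir -p pics; ls; python3 - <<'E'
from rig import *
import cv2,numpy as np
s=read_state();print(s['position'],np.round(s['tcp_rot'],3).tolist(),s['opening'])
for c in ['top','side']:
    p=capture(c);cv2.imwrite(f'pics/{c}0.png',p['color'][:,:,::-1])
    print(c,np.round(p['R'],3).tolist(),np.round(p['t'],3),p['camera_matrix'].tolist())
    for n in ['frame','near_ledge','far_ledge','button_top','screw_top','board_1','screw_box','housing','driver']:
        print(n,[(np.round(d['at'],4).tolist(),round(d['conf'],2)) for d in place_of(c,n)])
E
```

```text
pics
[ 0.23044924 -0.58022227  0.24357698] [[0.929, 0.369, -0.0], [0.369, -0.929, 0.002], [0.0, -0.002, -1.0]] 0.9978833193239898
top [[0.075, -0.997, -0.002], [-0.976, -0.073, -0.204], [0.204, 0.017, -0.979]] [-0.023  0.592  1.627] [[400.0557423983931, 0.0, 257.85890444453713], [0.0, 400.0557423983931, 186.46246407418369], [0.0, 0.0, 1.0]]
frame [([0.546, -0.0122, 0.0015], 0.56)]
near_ledge [([0.4848, -0.0045, 0.0616], 0.81)]
far_ledge [([0.5869, -0.0176, 0.0609], 0.93)]
button_top [([0.7755, 0.0114, 0.0], 0.54), ([0.5196, 0.1393, 0.0782], 0.45)]
screw_top [([0.5179, -0.1599, 0.096], 0.37)]
board_1 [([0.5229, -0.2817, 0.0001], 0.94), ([0.5915, 0.256, -0.0029], 0.92), ([0.4756, 0.2846, -0.002], 0.78), ([0.5195, 0.1405, 0.0735], 0.53)]
screw_box [([0.7779, 0.0119, 0.0038], 0.58)]
housing [([0.5081, 0.5784, 0.0015], 0.76)]
driver [([0.4536, -0.5367, -0.0014], 0.87)]
side [[0.784, -0.621, 0.003], [-0.483, -0.613, -0.625], [0.39, 0.489, -0.78]] [-0.463  0.334  1.615] [[448.0481060641267, 0.0, 262.73575482319166], [0.0, 448.0481060641267, 185.04601628984594], [0.0, 0.0, 1.0]]
frame [([0.5472, -0.0087, 0.001], 0.78)]
near_ledge []
far_ledge [([0.59, -0.0169, 0.0604], 0.62)]
button_top []
screw_top [([0.5195, -0.1578, 0.0999], 0.49), ([0.4526, -0.5376, -0.0046], 0.3)]
board_1 [([0.5916, 0.2605, -0.0012], 0.72), ([0.5178, -0.282, -0.0027], 0.61)]
screw_box [([0.778, 0.0042, 0.0015], 0.66)]
housing [([0.5104, 0.5785, -0.0006], 0.74)]
driver [([0.4537, -0.5358, -0.0035], 0.65)]
```

View pics/top0.png

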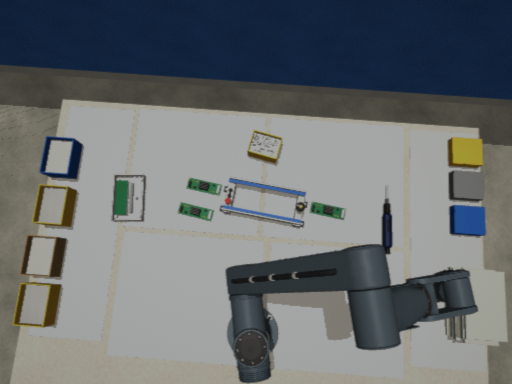

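View pics/side0.png

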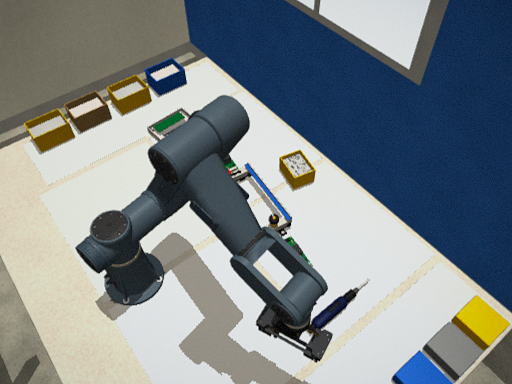

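The top view shows the frame between (220,208) and (305,194), with the button at (228,201) and the screw at (300,207). Boards are at (205,186), (196,212) and (328,210). In the side view the arm hides much of the frame. Next I'll fit the rails and look at a zoomed crop.

```bash
cat > h.py <<'E'
from rig import *
import cv2,numpy as np
def cam(p): return p['camera_matrix'],p['R'],p['t']
def proj(p,X):
    K,R,t=cam(p); c=np.atleast_2d(X)@np.array(R).T+t; q=c@np.array(K).T; return q[:,:2]/q[:,2:]
def back(p,uv,z):
    K,R,t=map(np.array,cam(p)); uv=np.atleast_2d(uv); d=np.c_[uv,np.ones(len(uv))]@np.linalg.inv(K).T@R
    C=-R.T@t; return C+d*((z-C[2])/d[:,2])[:,None]
def tri(p1,u1,p2,u2):
    P=[np.array(p['camera_matrix'])@np.c_[p['R'],p['t']] for p in (p1,p2)]
    X=cv2.triangulatePoints(P[0],P[1],np.array(u1,float).reshape(2,1),np.array(u2,float).reshape(2,1)); return (X[:3]/X[3]).ravel()
def go(x,y,z,yaw):
    """deltas: turn az first, then tx,ty,tz in the turned axes (tool down, yaw in deg)"""
    s=read_state();R=np.array(s['tcp_rot']);d=np.array([x,y,z])-s['position']
    cur=np.degrees(np.arctan2(R[1,0],R[0,0])); az=-(yaw-cur)
    a=np.radians(yaw);c,sn=np.cos(a),np.sin(a)
    print('at',np.round(s['position'],4),'yaw',round(cur,2),'tilt',np.round(R[:2,2],4),'j6',round(s['joint_positions'][5],1))
    print('az rad',round(np.radians((az+180)%360-180),3),'txyz mm',np.round(1000*np.array([c*d[0]+sn*d[1],sn*d[0]-c*d[1],-d[2]]),1))
def blue(p,mask=None):
    h=cv2.cvtColor(p['color'],cv2.COLOR_RGB2HSV);return cv2.inRange(h,(100,120,90),(125,255,255))
E
python3 - <<'E'
from h import *
p=capture('top');print('cam',-p['R'].T@p['t'])
m=blue(p);n,l,st,c=cv2.connectedComponentsWithStats(m)
for i in range(1,n):
    if st[i,4]>40 and 200<c[i,0]<320 and 150<c[i,1]<250:
        v,u=np.nonzero(l==i);X=back(p,np.c_[u,v],0.06)
        f=cv2.fitLine(X[:,:2].astype(np.float32),cv2.DIST_HUBER,0,.01,.01).ravel()
        print(st[i],c[i],np.degrees(np.arctan2(f[1],f[0])),f[2:],X[:,1].min(),X[:,1].max())
cv2.imwrite('pics/z1.png',cv2.resize(p['color'][160:240,165:355,::-1],None,fx=4.2,fy=4.2,interpolation=cv2.INTER_CUBIC))
go(0.52,0.139,0.25,-6)
E
```

```text
cam [ 0.24788694 -0.00750186  1.71326628]
[230 179  75  17 220] [267.18181818 186.86818182] 83.20858 [ 0.59327835 -0.01782345] -0.17476313358167786 0.14151657793882624
[223 206  78  16 164] [261.36585366 213.5       ] 83.244934 [ 0.47851568 -0.00161374] -0.16385651041443636 0.1603906588408735
at [ 0.2306 -0.5809  0.2446] yaw 21.64 tilt [ 0.0001 -0.    ] j6 -10.2
az rad 0.482 txyz mm [ 212.6 -746.2   -5.4]
```

View pics/z1.png

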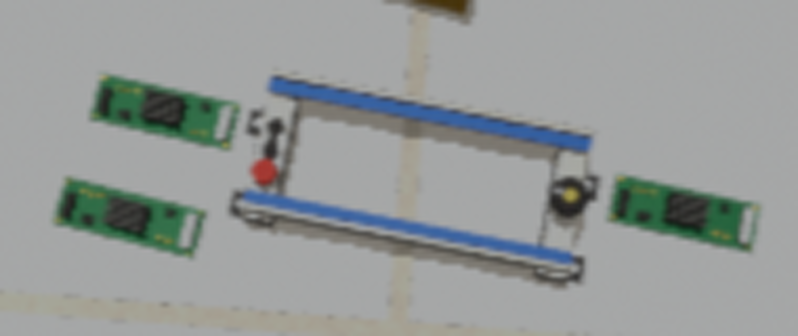

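```bash
python3 -m jog '0 0 0 0 0 0.124 87;0 0 0 0 0 0.124 87;0 0 0 0 0 0.124 87;0 0 0 0 0 0.124 87'; python3 -c "
from h import *
go(0.521,0.142,0.25,-6.8)"
```

```text
time_s: 1.55
position: [0.2306, -0.5809, 0.2446]
tcp_rot: [[0.993, -0.122, -0.0], [-0.122, -0.993, 0.0], [-0.0, -0.0, -1.0]]
force: [-0.3, -0.9, 0.2]
opening: 0.998
grasp_force: 0.0
at [ 0.2306 -0.5809  0.2446] yaw -7.0 tilt [-0.  0.] j6 18.4
az rad -0.004 txyz mm [ 202.8 -752.2   -5.4]
```

```bash
python3 -m jog '14 -50 0 0 0 0 87;14 -50 0 0 0 0 87;14 -50 0 0 0 0 87;14 -50 0 0 0 0 87;14 -50 0 0 0 0 87;14 -50 0 0 0 0 87;14 -50 0 0 0 0 87' >/dev/null; python3 -m jog '14 -50 0 0 0 0 87;14 -50 0 0 0 0 87;14 -50 0 0 0 0 87;14 -50 0 0 0 0 87;14 -50 0 0 0 0 87;14 -50 0 0 0 0 87;14 -50 0 0 0 0 87;14 -50 0 0 0 0 87;0 0 0 0 0 0 87' ; python3 - <<'E'
from h import *
t=capture('top');s=capture('side')
cv2.imwrite('pics/side1.png',s['color'][:,:,::-1])
for c in ['top','side']:
    for n in ['frame','near_ledge','far_ledge','button_top','screw_top','board_1']:
        print(c,n,[(np.round(d['at'],4).tolist(),round(d['conf'],2)) for d in place_of(c,n)])
O=np.array([0.548,-0.0115,0]);a=np.radians(-6.8);X=np.array([np.cos(a),np.sin(a),0]);Y=np.array([-np.sin(a),np.cos(a),0])
img=s['color'][:,:,::-1].copy()
for q in [(-45,150,77),(-15,-150,99),(-64,165,60),(-64,-165,60),(39,165,60),(39,-165,60)]:
    u=proj(s,O+(q[0]*X+q[1]*Y)/1e3+[0,0,q[2]/1e3])[0];print(q,u);cv2.circle(img,tuple(np.int32(np.round(u))),1,(255,0,255),-1)
cv2.imwrite('pics/side1.png',cv2.resize(img[110:310,160:400],None,fx=3,fy=3,interpolation=cv2.INTER_CUBIC))
E
```

```text
time_s: 3.55
position: [0.5287, 0.1421, 0.2447]
tcp_rot: [[0.994, -0.113, 0.002], [-0.113, -0.994, 0.001], [0.002, -0.001, -1.0]]
force: [-0.4, 0.4, -0.0]
opening: 0.999
grasp_force: 0.0
top frame [([0.5472, -0.0078, 0.0033], 0.75)]
top near_ledge [([0.4827, -0.0022, 0.062], 0.69)]
top far_ledge [([0.589, -0.017, 0.0611], 0.74)]
top button_top [([0.5247, -0.2801, -0.001], 0.65)]
top screw_top [([0.5183, -0.1614, 0.0954], 0.49)]
top board_1 [([0.5268, -0.279, -0.0001], 0.82), ([0.4752, 0.2836, 0.0009], 0.48), ([0.5908, 0.2579, -0.0043], 0.41)]
side frame [([0.5445, -0.0079, -0.0011], 0.71), ([0.5205, -0.2855, 0.0], 0.37)]
side near_ledge [([0.4859, -0.0, 0.0636], 0.96)]
side far_ledge [([0.5879, -0.0161, 0.0585], 0.77)]
side button_top [([0.5209, 0.1444, 0.0763], 0.43)]
side screw_top [([0.5172, -0.157, 0.1003], 0.56)]
side board_1 [([0.4765, 0.2863, -0.0012], 0.75), ([0.5894, 0.2617, -0.002], 0.73), ([0.5198, -0.2815, -0.0011], 0.67)]
(-45, 150, 77) [227.76871786 171.94734408]
(-15, -150, 99) [273.54928092 217.5166907 ]
(-64, 165, 60) [222.19311232 174.08983959]
(-64, -165, 60) [264.3654149  231.98997394]
(39, 165, 60) [243.87844737 164.28374005]
(39, -165, 60) [287.44457026 220.01710918]
```

View pics/side1.png

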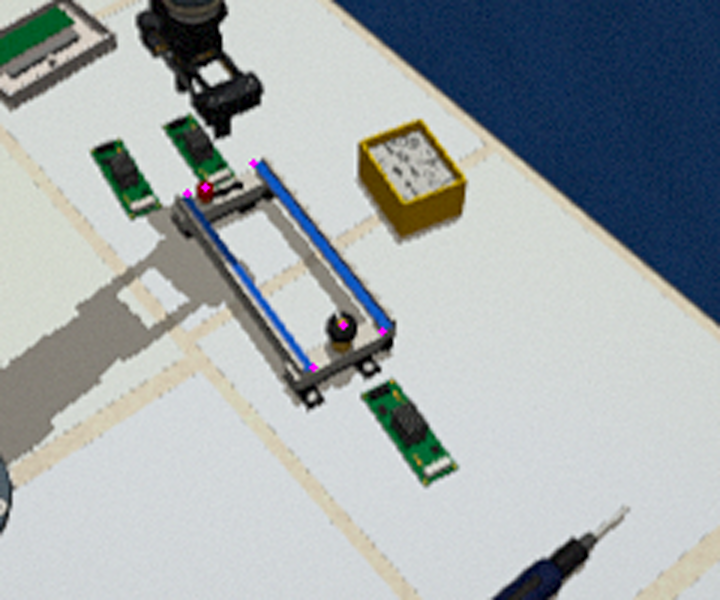

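```bash
python3 - <<'E'
from h import *
t=capture('top');s=capture('side')
t0=dict(t);t0['color']=cv2.imread('pics/top0.png')[:,:,::-1].copy()
def red(p,b):
    h=cv2.cvtColor(p['color'],cv2.COLOR_RGB2HSV);m=(cv2.inRange(h,(0,130,90),(8,255,255))|cv2.inRange(h,(170,130,90),(180,255,255)))
    v,u=np.nonzero(m);k=(abs(u-b[0])<15)&(abs(v-b[1])<15);return np.array([u[k].mean(),v[k].mean()])
a,b=red(t0,(228,201)),red(s,(228,173));print(a,b,tri(t0,a,s,b),back(t0,a,.072),back(s,b,.072))
go(0.5211,0.1435,0.2,-6.8)
E
```

```text
[227.60869565 200.47826087] [228.04545455 172.54545455] [0.52098679 0.14178122 0.0740244 ] [[0.52077666 0.14219647 0.072     ]] [[0.52234784 0.14310091 0.072     ]]
at [0.5275 0.139  0.2446] yaw -6.78 tilt [0. 0.] j6 99.8
az rad 0.0 txyz mm [-6.9 -3.7 44.6]
```

```bash
python3 -m jog '-6.9 -2.7 30 0 0 0 65;0 0 40 0 0 0 65;0 0 40 0 0 0 65;0 0 25 0 0 0 65;0 0 15 0 0 0 65;0 0 11 0 0 0 65;0 0 0 0 0 0 65'; python3 -c "
from h import *
go(0.521,0.1425,0.083,-6.8)"
```

```text
time_s: 5.22
position: [0.521, 0.1426, 0.0833]
tcp_rot: [[0.993, -0.118, -0.0], [-0.118, -0.993, -0.0], [-0.0, 0.0, -1.0]]
force: [-0.6, -0.6, 0.1]
opening: 0.75
grasp_force: 0.0
at [0.521  0.1426 0.0833] yaw -6.77 tilt [-0.0004 -0.    ] j6 100.2
az rad 0.001 txyz mm [-0.   0.1  0.3]
```

```bash
python3 -m jog '0 0 0 0 0 0 10;0 0 0 0 0 0 10;0 0 0 0 0 0 10;0 0 0 0 0 0 10;0 0 0 0 0 0 10;0 0 0 0 0 0 10'; python3 -m jog '0 0 3 0 0 0 10;0 0 2 0 0 0 10;0 0 2 0 0 0 10;0 0 0 0 0 0 10'
```

```text
time_s: 5.98
position: [0.5212, 0.1433, 0.0837]
tcp_rot: [[0.993, -0.118, 0.001], [-0.118, -0.993, 0.001], [0.0, -0.001, -1.0]]
force: [0.5, 4.5, 1.5]
opening: 0.289
grasp_force: 30.0
time_s: 6.48
position: [0.5213, 0.1433, 0.0768]
tcp_rot: [[0.993, -0.118, 0.001], [-0.118, -0.993, 0.001], [0.001, -0.001, -1.0]]
force: [-0.5, 5.5, 5.8]
opening: 0.288
grasp_force: 30.0
```

```bash
python3 -m jog '3 0 0 0 0 0 10;4 0 0 0 0 0 10;4 0 0 0 0 0 10;4 0 0 0 0 0 10;4 0 0 0 0 0 10;3 0 0 0 0 0 10;3 0 0 0 0 0 10;0 0 0 0 0 0 10;0 0 0 0 0 0 10'
```

```text
time_s: 7.6
position: [0.5464, 0.1403, 0.077]
tcp_rot: [[0.993, -0.118, 0.002], [-0.118, -0.993, 0.001], [0.001, -0.001, -1.0]]
force: [0.1, 5.6, 4.2]
opening: 0.286
grasp_force: 30.0
```

```bash
python3 -m jog '0 0 0 0 0 0 65;0 0 0 0 0 0 65;0 0 0 0 0 0 65;0 0 0 0 0 0 65;0 0 0 0 0 0 65'; python3 -m jog '0 0 -30 0 0 0 65;0 0 -50 0 0 0 65;0 0 -50 0 0 0 65;0 0 0 0 0 0 65' >/dev/null
python3 -m jog '-10 50 0 0 0 0 65;0 60 0 0 0 0 65;0 60 0 0 0 0 65;0 60 0 0 0 0 65;0 60 0 0 0 0 65;0 0 0 0 0 0 65'; python3 - <<'E'
from h import *
t=capture('top');s=capture('side')
def red(p,X):
    b=proj(p,X)[0];h=cv2.cvtColor(p['color'],cv2.COLOR_RGB2HSV);m=(cv2.inRange(h,(0,130,90),(8,255,255))|cv2.inRange(h,(170,130,90),(180,255,255)))
    v,u=np.nonzero(m);k=(abs(u-b[0])<15)&(abs(v-b[1])<15);return np.array([u[k].mean(),v[k].mean()]),k.sum()
X=[.5458,.1395,.077];a,n=red(t,X);b,k=red(s,X);print(a,n,b,k);print(tri(t,a,s,b))
m=blue(t);nn,l,st,c=cv2.connectedComponentsWithStats(m)
for i in range(1,nn):
    if st[i,4]>40 and 200<c[i,0]<320 and 150<c[i,1]<250:
        v,u=np.nonzero(l==i);Z=back(t,np.c_[u,v],0.06);print(Z.mean(0),st[i])
cv2.imwrite('pics/b.png',np.hstack([cv2.resize(q['color'][int(w[1])-35:int(w[1])+35,int(w[0])-35:int(w[0])+35,::-1],(395,395),interpolation=cv2.INTER_CUBIC) for q,w in((t,a),(s,b))]))
E
```

```text
time_s: 8.22
position: [0.5458, 0.1395, 0.0764]
tcp_rot: [[0.993, -0.118, -0.0], [-0.118, -0.993, -0.0], [-0.0, 0.0, -1.0]]
force: [-0.6, -0.8, 0.1]
opening: 0.721
grasp_force: 0.0
time_s: 9.48
position: [0.5011, -0.1513, 0.2056]
tcp_rot: [[0.992, -0.124, -0.001], [-0.124, -0.992, -0.001], [-0.001, 0.001, -1.0]]
force: [0.4, 0.6, -0.4]
opening: 0.744
grasp_force: 0.0
[228.92 194.56] 25 [233.20689655 170.03448276] 29
[0.5455108  0.13875545 0.07506518]
[0.6223652  0.01083898 0.06      ] [231 173  61  14 175]
[0.48357974 0.04152566 0.06      ] [231 207  41  10  86]
```

View pics/b.png

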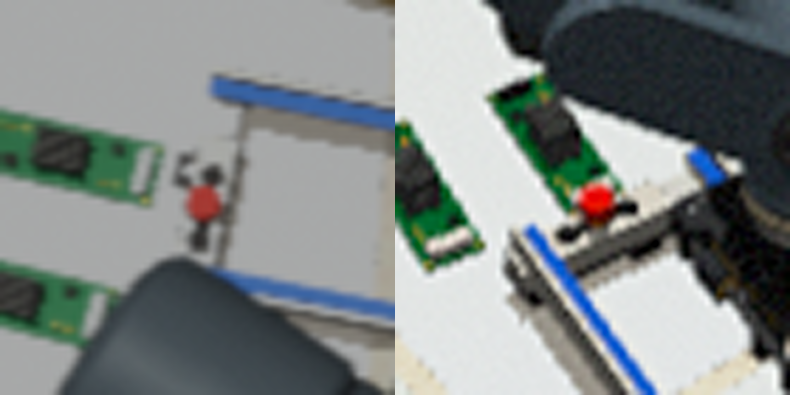

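The button cap triangulates 75 mm up, against 74 mm at the start, and has shifted 24.7 mm, so it has popped up in the next hole. Next is the screw, starting with the wrist unwound.

```bash
R='0 0 0 0 0 -0.187 87'; python3 -m jog '0 0 0 0 0 -0.187 87;0 0 0 0 0 -0.187 87;0 0 0 0 0 -0.187 87;0 0 0 0 0 -0.187 87;0 0 0 0 0 -0.187 87;0 0 0 0 0 -0.187 87;0 0 0 0 0 -0.187 87;0 0 0 0 0 -0.187 87;0 0 0 0 0 -0.187 87;0 0 0 0 0 -0.187 87;0 0 0 0 0 -0.187 87' >/dev/null; python3 -m jog '0 0 0 0 0 -0.187 87;0 0 0 0 0 -0.187 87;0 0 0 0 0 -0.187 87;0 0 0 0 0 -0.187 87;0 0 0 0 0 -0.187 87;0 0 0 0 0 -0.187 87;0 0 0 0 0 -0.187 87;0 0 0 0 0 -0.187 87;0 0 0 0 0 -0.187 87;0 0 0 0 0 -0.187 87;0 0 0 0 0 0 87' >/dev/null; python3 -c "
from h import *
s=read_state();R=np.array(s['tcp_rot']);go(0.517,-0.158,0.102,np.degrees(np.arctan2(R[1,0],R[0,0])))"
```

```text
at [ 0.5014 -0.145   0.2061] yaw -141.74 tilt [-0.0014  0.0011] j6 -156.7
az rad 0.0 txyz mm [ -4.2 -19.9 104.1]
```

```bash
python3 -m jog '-4.2 -19.9 0 0 0 0 87;0 0 40 0 0 0 87;0 0 40 0 0 0 87;0 0 14 0 0 0 87;0 0 10 0 0 0 87;0 0 0 0 0 0 87'; python3 -m jog '0 0 0 0 0 0 20;0 0 0 0 0 0 20;0 0 0 0 0 0 20;0 0 0 0 0 0 20;0 0 0 0 0 0 20;0 0 0 0 0 0 20'
```

```text
time_s: 13.08
position: [0.5176, -0.16, 0.1027]
tcp_rot: [[-0.786, -0.619, 0.0], [-0.619, 0.786, -0.0], [-0.0, -0.0, -1.0]]
force: [-0.2, 0.5, 1.0]
opening: 0.997
grasp_force: 0.0
time_s: 13.82
position: [0.5157, -0.1586, 0.1023]
tcp_rot: [[-0.786, -0.618, -0.004], [-0.618, 0.786, 0.004], [0.001, 0.005, -1.0]]
force: [-1.8, 4.2, 5.0]
opening: 0.404
grasp_force: 30.3
```

```bash
python3 -m jog '0 0 0.1 0 0 0.187 20;0 0 0.1 0 0 0.187 20;0 0 0.1 0 0 0.187 20;0 0 0.1 0 0 0.187 20;0 0 0.1 0 0 0.187 20;0 0 0.1 0 0 0.187 20'; python3 -c "
from h import *
s=read_state();print(s['moment'],s['joint_positions'][5])"
```

```text
time_s: 14.58
position: [0.5154, -0.158, 0.1016]
tcp_rot: [[-0.896, 0.445, -0.004], [0.445, 0.896, 0.004], [0.006, 0.002, -1.0]]
force: [-1.9, 4.8, 1.6]
opening: 0.405
grasp_force: 30.0
[0.99524647 0.08982725 0.08465674] -92.6320283849611
```

```bash
python3 -m jog '0 0 0.1 0 0 0.187 20;0 0 0.1 0 0 0.187 20;0 0 0.1 0 0 0.187 20;0 0 0.1 0 0 0.187 20;0 0 0.1 0 0 0.187 20;0 0 0.1 0 0 0.187 20;0 0 0.1 0 0 0.187 20;0 0 0.1 0 0 0.187 20;0 0 0.1 0 0 0.187 20;0 0 0.1 0 0 0.187 20;0 0 0.1 0 0 0.187 20' >/dev/null;  python3 -m jog '0 0 0.1 0 0 0.187 20;0 0 0.1 0 0 0.187 20;0 0 0.1 0 0 0.187 20;0 0 0.1 0 0 0.187 20;0 0 0.1 0 0 0.187 20;0 0 0.1 0 0 0.187 20;0 0 0.1 0 0 0.187 20;0 0 0.1 0 0 0.187 20;0 0 0.1 0 0 0.187 20;0 0 0.1 0 0 0.187 20;0 0 0.1 0 0 0.187 20;0 0 0 0 0 0 20'; python3 -c "
from h import *
s=read_state();print(s['moment'],s['joint_positions'][5])"
python3 -m jog '0 0 0 0 0 0 80;0 0 0 0 0 0 80;0 0 0 0 0 0 80;0 0 0 0 0 0 80'; python3 -c "
from h import *
s=read_state();print(s['moment'],s['joint_positions'][5])"
```

```text
time_s: 17.45
position: [0.5162, -0.159, 0.0996]
tcp_rot: [[0.145, -0.989, -0.003], [-0.989, -0.145, 0.002], [-0.002, 0.002, -1.0]]
force: [-0.7, 3.7, 3.7]
opening: 0.406
grasp_force: 30.0
[ 0.71801099  0.32850833 -0.04311429] 142.6241646458653
time_s: 17.95
position: [0.5176, -0.1605, 0.0998]
tcp_rot: [[0.143, -0.99, 0.001], [-0.99, -0.143, -0.0], [0.0, -0.0, -1.0]]
force: [-0.1, -0.4, 0.2]
opening: 0.776
grasp_force: 0.0
[ 0.16793711 -0.08268164  0.00788358] 142.71775168512664
```

```bash
python3 -m jog '0 0 0 0 0 -0.187 87;0 0 0 0 0 -0.187 87;0 0 0 0 0 -0.187 87;0 0 0 0 0 -0.187 87;0 0 0 0 0 -0.187 87;0 0 0 0 0 -0.187 87;0 0 0 0 0 -0.187 87;0 0 0 0 0 -0.187 87;0 0 0 0 0 -0.187 87;0 0 0 0 0 -0.187 87' >/dev/null; python3 -m jog '0 0 0 0 0 -0.187 87;0 0 0 0 0 -0.187 87;0 0 0 0 0 -0.187 87;0 0 0 0 0 -0.187 87;0 0 0 0 0 -0.187 87;0 0 0 0 0 -0.187 87;0 0 0 0 0 -0.187 87;0 0 0 0 0 -0.187 87;0 0 0 0 0 -0.187 87;0 0 0 0 0 -0.187 87' >/dev/null; python3 -m jog '0 0 0 0 0 -0.187 87;0 0 0 0 0 -0.187 87;0 0 0 0 0 -0.187 87;0 0 0 0 0 -0.187 87;0 0 0 0 0 -0.187 87;0 0 0 0 0 -0.187 87;0 0 0 0 0 -0.187 87;0 0 0 0 0 -0.187 87;0 3 0 0 0 0 87;0 0 0 0 0 0 87'; python3 -m jog '0 0 0 0 0 0 20;0 0 0 0 0 0 20;0 0 0 0 0 0 20;0 0 0 0 0 0 20;0 0 0 0 0 0 20;0 0 0 0 0 0 20'
python3 -m jog '0 0 0.1 0 0 0.187 20;0 0 0.1 0 0 0.187 20;0 0 0.1 0 0 0.187 20;0 0 0.1 0 0 0.187 20;0 0 0.1 0 0 0.187 20;0 0 0.1 0 0 0.187 20;0 0 0.1 0 0 0.187 20;0 0 0.1 0 0 0.187 20;0 0 0.1 0 0 0.187 20' >/dev/null;  python3 -m jog '0 0 0.1 0 0 0.187 20;0 0 0.1 0 0 0.187 20;0 0 0.1 0 0 0.187 20;0 0 0.1 0 0 0.187 20;0 0 0.1 0 0 0.187 20;0 0 0.1 0 0 0.187 20;0 0 0.1 0 0 0.187 20;0 0 0.1 0 0 0.187 20;0 0 0.1 0 0 0.187 20' >/dev/null;python3 -m jog '0 0 0.1 0 0 0.187 20;0 0 0.1 0 0 0.187 20;0 0 0.1 0 0 0.187 20;0 0 0.1 0 0 0.187 20;0 0 0.1 0 0 0.187 20;0 0 0.1 0 0 0.187 20;0 0 0.1 0 0 0.187 20;0 0 0.1 0 0 0.187 20;0 0 0.1 0 0 0.187 20;0 0 0.1 0 0 0.187 20;0 0 0 0 0 0 20'; python3 -c "
from h import *
s=read_state();print(s['moment'],s['joint_positions'][5])"
python3 -m jog '0 0 0 0 0 0 80;0 0 0 0 0 0 80;0 0 0 0 0 0 80;0 0 0 0 0 0 80'
```

```text
time_s: 21.7
position: [0.5151, -0.1575, 0.0997]
tcp_rot: [[-0.787, -0.617, -0.0], [-0.617, 0.787, 0.0], [0.0, 0.001, -1.0]]
force: [0.1, -0.4, 0.0]
opening: 0.999
grasp_force: 0.0
time_s: 22.45
position: [0.5155, -0.1579, 0.0998]
tcp_rot: [[-0.786, -0.619, 0.0], [-0.619, 0.786, -0.0], [-0.0, -0.0, -1.0]]
force: [0.1, -0.8, 0.2]
opening: 0.406
grasp_force: 30.2
time_s: 26.08
position: [0.5158, -0.1581, 0.0972]
tcp_rot: [[0.145, -0.989, 0.001], [-0.989, -0.145, -0.001], [0.001, -0.001, -1.0]]
force: [0.4, -0.1, 1.7]
opening: 0.404
grasp_force: 30.0
[ 0.01909534  0.05071068 -0.07760013] 142.75151765700156
time_s: 26.58
position: [0.5154, -0.1577, 0.0968]
tcp_rot: [[0.144, -0.99, -0.0], [-0.99, -0.144, 0.0], [-0.0, 0.0, -1.0]]
force: [0.1, -0.4, 1.3]
opening: 0.774
grasp_force: 0.0
```

```bash
cat > m.py <<'E'
from h import *
s=read_state();R=np.array(s['tcp_rot']);print('Mz',round(s['moment'][2],3),'j6',round(s['joint_positions'][5],1),'yaw',round(np.degrees(np.arctan2(R[1,0],R[0,0])),1),'pos',np.round(s['position'],4),'op',round(s['opening'],3),'F',np.round(s['force'],1))
E
python3 -m jog '0 0 0 0 0 -0.187 87;0 0 0 0 0 -0.187 87;0 0 0 0 0 -0.187 87;0 0 0 0 0 -0.187 87;0 0 0 0 0 -0.187 87;0 0 0 0 0 -0.187 87;0 0 0 0 0 -0.187 87;0 0 0 0 0 -0.187 87;0 0 0 0 0 -0.187 87;0 0 0 0 0 -0.187 87' >/dev/null; python3 -m jog '0 0 0 0 0 -0.187 87;0 0 0 0 0 -0.187 87;0 0 0 0 0 -0.187 87;0 0 0 0 0 -0.187 87;0 0 0 0 0 -0.187 87;0 0 0 0 0 -0.187 87;0 0 0 0 0 -0.187 87;0 0 0 0 0 -0.187 87;0 0 0 0 0 -0.187 87;0 0 0 0 0 -0.187 87' >/dev/null; python3 -m jog '0 0 0 0 0 -0.187 87;0 0 0 0 0 -0.187 87;0 0 0 0 0 -0.187 87;0 0 0 0 0 -0.187 87;0 0 0 0 0 -0.187 87;0 0 0 0 0 -0.187 87;0 0 0 0 0 -0.187 87;0 0 0 0 0 -0.187 87;0 0 0 0 0 0 87' >/dev/null; python3 -m jog '0 0 0 0 0 0 20;0 0 0 0 0 0 20;0 0 0 0 0 0 20;0 0 0 0 0 0 20;0 0 0 0 0 0 20;0 0 0 0 0 0 20'>/dev/null;python3 m.py
python3 -m jog '0 0 0.1 0 0 0.187 20;0 0 0.1 0 0 0.187 20;0 0 0.1 0 0 0.187 20;0 0 0.1 0 0 0.187 20;0 0 0.1 0 0 0.187 20;0 0 0.1 0 0 0.187 20;0 0 0.1 0 0 0.187 20;0 0 0 0 0 0 20' >/dev/null;python3 m.py;  python3 -m jog '0 0 0.1 0 0 0.187 20;0 0 0.1 0 0 0.187 20;0 0 0.1 0 0 0.187 20;0 0 0 0 0 0 20' >/dev/null;python3 m.py;python3 -m jog '0 0 0.1 0 0 0.187 20;0 0 0.1 0 0 0.187 20;0 0 0.1 0 0 0.187 20;0 0 0 0 0 0 20'>/dev/null; python3 m.py
```

```text
Mz 0.023 j6 -157.1 yaw -141.8 pos [ 0.5156 -0.1579  0.097 ] op 0.404 F [ 1.  -1.2  0.3]
Mz -0.064 j6 -82.2 yaw 143.3 pos [ 0.5156 -0.1577  0.0963] op 0.407 F [-0.1  0.5  0.8]
Mz -0.053 j6 -50.3 yaw 111.3 pos [ 0.5157 -0.1577  0.0961] op 0.401 F [0.1 1.5 0.2]
Mz -0.104 j6 -18.2 yaw 79.3 pos [ 0.5158 -0.1578  0.0958] op 0.41 F [1.5 1.8 0.6]
```

```bash
for i in 1; do python3 -m jog '0 0 0.1 0 0 0.187 20;0 0 0.1 0 0 0.187 20;0 0 0.1 0 0 0.187 20;0 0 0 0 0 0 20' >/dev/null;python3 m.py;done; python3 -m jog '0 0 0.1 0 0 0.187 20;0 0 0.1 0 0 0.187 20;0 0 0.1 0 0 0.187 20;0 0 0 0 0 0 20'>/dev/null; python3 m.py
```

```text
Mz -0.024 j6 13.9 yaw 47.2 pos [ 0.5159 -0.1579  0.0955] op 0.405 F [0.8 1.6 1.5]
Mz 0.019 j6 46.0 yaw 15.1 pos [ 0.5159 -0.1579  0.0953] op 0.402 F [1.  2.5 1.9]
```

```bash
python3 -m jog '0 0 0.1 0 0 0.187 20;0 0 0.1 0 0 0.187 20;0 0 0.1 0 0 0.187 20;0 0 0 0 0 0 20' >/dev/null;python3 m.py; python3 -m jog '0 0 0.1 0 0 0.187 20;0 0 0.1 0 0 0.187 20;0 0 0.1 0 0 0.187 20;0 0 0 0 0 0 20'>/dev/null; python3 m.py;python3 -m jog '0 0 0.1 0 0 0.187 20;0 0 0.1 0 0 0.187 20;0 0 0.1 0 0 0.187 20;0 0 0 0 0 0 20'>/dev/null; python3 m.py
```

```text
Mz 0.27 j6 78.1 yaw -17.0 pos [ 0.5145 -0.1576  0.095 ] op 0.402 F [-0.6  1.9  4.9]
Mz 0.249 j6 110.3 yaw -49.2 pos [ 0.5152 -0.1574  0.0949] op 0.406 F [0.2 2.5 5.2]
Mz 0.075 j6 142.5 yaw -81.3 pos [ 0.5158 -0.1584  0.0948] op 0.403 F [ 0.7 -0.1  5.5]
```

```bash
python3 -m jog '0 0 0 0 0 0 80;0 0 0 0 0 0 80;0 0 0 0 0 0 80;0 0 0 0 0 -0.187 87;0 0 0 0 0 -0.187 87;0 0 0 0 0 -0.187 87;0 0 0 0 0 -0.187 87;0 0 0 0 0 -0.187 87;0 0 0 0 0 -0.187 87;0 0 0 0 0 -0.187 87;0 0 0 0 0 -0.187 87' >/dev/null; python3 -m jog '0 0 0 0 0 -0.187 87;0 0 0 0 0 0 20;0 0 0 0 0 0 20;0 0 0 0 0 0 20;0 0 0 0 0 0 20;0 0 0 0 0 0 20;0 0 0 0 0 0 20'>/dev/null;python3 m.py
python3 -m jog '0 0 0 0 0 0.09 20;0 0 0 0 0 0 20'>/dev/null;python3 m.py;python3 -m jog '0 0 0 0 0 0.09 20;0 0 0 0 0 0 20'>/dev/null;python3 m.py;python3 -m jog '0 0 0 0 0 0.187 20;0 0 0 0 0 0 20'>/dev/null;python3 m.py;python3 -m jog '0 0 0 0 0 0.187 20;0 0 0 0 0 0 20'>/dev/null;python3 m.py;python3 -m jog '0 0 0 0 0 0.187 20;0 0 0 0 0 0.187 20;0 0 0 0 0 0.187 20;0 0 0 0 0 0 20'>/dev/null;python3 m.py
```

```text
Mz 0.045 j6 46.4 yaw 14.6 pos [ 0.5155 -0.1579  0.0942] op 0.406 F [ 0.3 -0.8 -0.4]
Mz 0.424 j6 51.5 yaw 9.7 pos [ 0.5155 -0.1579  0.0942] op 0.406 F [-0.5 -0.2  0.3]
Mz 0.447 j6 56.6 yaw 4.5 pos [ 0.5156 -0.1579  0.0943] op 0.406 F [-0.6 -0.   0.8]
Mz 0.227 j6 67.3 yaw -6.2 pos [ 0.5151 -0.1578  0.0943] op 0.408 F [-1.3  0.1  2.8]
Mz 0.146 j6 77.9 yaw -16.8 pos [ 0.5159 -0.1579  0.0944] op 0.404 F [ 0.4 -0.1  1.7]
Mz 0.086 j6 110.0 yaw -48.9 pos [ 0.5151 -0.1572  0.0943] op 0.405 F [-0.7  2.3  4.7]
```

The screw stays at its hard stop after re-gripping: Mz jumps at once and then slips. I'll release, lift and measure.

```bash
python3 -m jog '0 0 0 0 0 0 80;0 0 0 0 0 0 80;0 0 0 0 0 0 80;0 0 0 0 0 0 80;0 0 -20 0 0 0 80;0 0 -40 0 0 0 80;0 0 -50 0 0 0 80;0 0 -40 0 0 0 80;0 0 0 0 0 0 80' >/dev/null
python3 -c "
from h import *
go(0.4,0.05,0.245,-6.8)"
```

```text
at [ 0.5175 -0.1589  0.2476] yaw -49.21 tilt [ 0.0074 -0.004 ] j6 110.3
az rad -0.74 txyz mm [-141.4 -193.5    2.6]
```

```bash
python3 -m jog '0 0 0 0 0 -0.185 80;0 0 0 0 0 -0.185 80;0 0 0 0 0 -0.185 80;0 0 0 0 0 -0.185 80;-47 -40 0 0 0 0 60;-47 -40 0 0 0 0 60;-40 -40 0 0 0 0 60;0 -40 0 0 0 0 60;0 0 0 0 0 0 60' >/dev/null
cat > b.py <<'E'
from h import *
O=np.array([.5483,-.0107])
def boards(show=None,thr=0):
    P={}
    for c in ['top','side']:
        p=capture(c);P[c]=p
        for d in trace(c,'board_1'):
            m=d['pixels'].astype(np.uint8)
            if m.sum()<60 or d['conf']<.3: continue
            v,u=np.nonzero(m)
            h=cv2.cvtColor(p['color'],cv2.COLOR_RGB2HSV);gg=cv2.inRange(h,(45,80,30),(85,255,255))
            X=back(p,np.c_[u,v],.004)[:,:2].astype(np.float32)
            (cx,cy),(w,l),an=cv2.minAreaRect(X)
            if w<l: an+=90
            print(c,round(d['conf'],2),'rect',np.round([cx,cy],4),np.round([max(w,l),min(w,l)],3),'ang',round((an+90)%180-90,1),'pix',round(u.mean(),1),round(v.mean(),1))
        print(c,'place',[(np.round(d['at'],4).tolist(),round(d['conf'],2)) for d in place_of(c,'board_1')])
    return P
if __name__=='__main__':
    import sys
    P=boards()
    for c in P: cv2.imwrite(f'pics/{c}_{sys.argv[1]}.png',P[c]['color'][:,:,::-1])
E
python3 b.py a; python3 -c "
from h import *
for c in ['top','side']: print([(np.round(d['at'],4),round(d['conf'],2)) for n in ['screw_top','button_top','far_ledge'] for d in place_of(c,n)])
t=cv2.imread('pics/top_a.png');s=cv2.imread('pics/side_a.png')
cv2.imwrite('pics/ta.png',np.hstack([cv2.resize(t[150:250,160:360],(460,230)),cv2.resize(s[140:275,180:350],(340,270))[:230]]))"
```

```text
top 0.89 rect [0.4731 0.2836] [0.152 0.053] ang 80.2 pix 195.5 211.6
top 0.89 rect [ 0.5204 -0.2833] [0.154 0.055] ang 84.0 pix 327.5 210.4
top 0.67 rect [0.588  0.2592] [0.145 0.046] ang 81.3 pix 203.3 186.2
top place [([0.5906, 0.2572, -0.0052], 0.94), ([0.4732, 0.2817, -0.0012], 0.93), ([0.5234, -0.284, -0.0022], 0.87)]
side 0.65 rect [0.5926 0.2417] [0.097 0.029] ang 80.0 pix 229.3 161.4
side 0.61 rect [0.4701 0.2791] [0.145 0.042] ang 80.4 pix 200.9 171.0
side 0.56 rect [ 0.5196 -0.2879] [0.15  0.055] ang 82.0 pix 296.0 254.3
side place [([0.5195, -0.285, -0.0014], 0.92), ([0.4761, 0.2848, -0.0024], 0.71), ([0.5863, 0.2604, 0.0008], 0.51)]
[(array([ 0.5196, -0.1606,  0.0878]), 0.53), (array([0.546 , 0.14  , 0.0767]), 0.49), (array([ 0.6137, -0.0229,  0.0587]), 0.9), (array([0.5458, 0.141 , 0.0777]), 0.62)]
[(array([ 0.5172, -0.1586,  0.0918]), 0.57), (array([ 0.6127, -0.0175,  0.0594]), 0.87)]
```

View pics/ta.png

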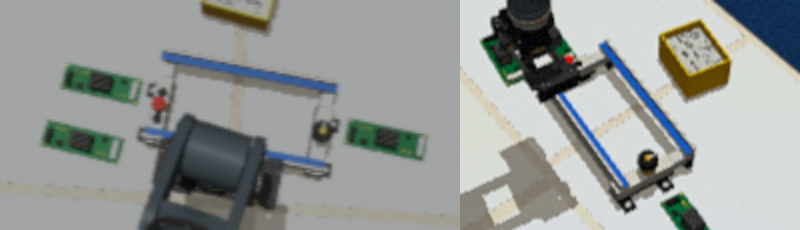

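Screw top now reads about 90 mm and the button 77 mm, and the far strip is out at x = 0.613. The three boards lie at top-crop (102,83), (82,142) and (385,140). Next I'll triangulate the heat sinks.

```bash
cat > hs.py <<'E'
from h import *
import sys
def hs(p,x,y):
    b=proj(p,[x,y,.02])[0];g=p['color'].max(2).astype(float);V,U=np.mgrid[:384,:512]
    k=(np.hypot(U-b[0],V-b[1])<9)&(g<75);n,l,st,c=cv2.connectedComponentsWithStats(k.astype(np.uint8))
    i=1+np.argmax(st[1:,4]);return c[i],st[i,4]
t=capture('top');s=capture('side');x,y=map(float,sys.argv[1:3])
a,n=hs(t,x,y);b,m=hs(s,x,y);print(a,n,b,m,'tri',np.round(tri(t,a,s,b),4),'top@.025',np.round(back(t,a,.025),4),'side@.025',np.round(back(s,b,.025),4))
E
python3 hs.py 0.521 -0.283; python3 -c "
from h import *
go(0.5205,-0.283,0.245,-6.8)"
```

```text
[327.8452381  210.05952381] 84 [295.71111111 251.46666667] 135 tri [ 0.521  -0.2846  0.0153] top@.025 [[ 0.5192 -0.2829  0.025 ]] side@.025 [[ 0.5171 -0.2886  0.025 ]]
at [0.4015 0.0168 0.2442] yaw -6.85 tilt [ 0. -0.] j6 83.2
az rad -0.001 txyz mm [153.7 283.6  -0.8]
```

```bash
python3 -m jog '31 57 0 0 0 0 60;31 57 0 0 0 0 60;31 57 0 0 0 0 60;31 57 0 0 0 0 60;30 57 0 0 0 0 60;0 0 40 0 0 0 60;0 0 60 0 0 0 60;0 0 40 0 0 0 60;0 0 0 0 0 0 60'>/dev/null;python3 -c "
from h import *
go(0.520,-0.284,0.034,-6.6)"
```

```text
at [ 0.5141 -0.2721  0.101 ] yaw -6.83 tilt [-0.0065  0.0052] j6 57.9
az rad -0.004 txyz mm [ 7.2 11.1 67. ]
```

```bash
python3 -m jog '7 11 0 0 0 0 60;0 0 30 0 0 0 60;0 0 0 0 0 0 60;0 0 0 0 0 0 60'>/dev/null;python3 -c "
from h import *
go(0.520,-0.284,0.034,-6.6)"
```

```text
at [ 0.5231 -0.2865  0.0761] yaw -6.83 tilt [ 0.0028 -0.0023] j6 57.4
az rad -0.004 txyz mm [-3.3 -2.1 42.1]
```

```bash
python3 m.py; python3 -m jog '0 0 0 0 0 0 60;0 0 0 0 0 0 60;0 0 0 0 0 0 60'>/dev/null;python3 m.py;python3 -c "
from h import *
go(0.520,-0.284,0.034,-6.6)"
```

```text
Mz -0.023 j6 57.4 yaw -6.8 pos [ 0.5231 -0.2865  0.0761] op 0.691 F [0.4 0.7 1.1]
Mz -0.007 j6 57.4 yaw -6.8 pos [ 0.522  -0.2855  0.0746] op 0.686 F [ 0.2  0.2 -0.5]
at [ 0.522  -0.2855  0.0746] yaw -6.83 tilt [ 0.0005 -0.0004] j6 57.4
az rad -0.004 txyz mm [-2.2 -1.3 40.6]
```

Just some settling lag. Now down and grip.

```bash
python3 -m jog '-1.5 -1 20 0 0 0 60;0 0 12 0 0 0 60;0 0 8 0 0 0 60;0 0 0 0 0 0 60;0 0 0 0 0 0 60;0 0 0 0 0 0 60'>/dev/null;python3 m.py; python3 -m jog '0 0 0 0 0 0 25;0 0 0 0 0 0 25;0 0 0 0 0 0 25;0 0 0 0 0 0 25;0 0 0 0 0 0 25'>/dev/null;python3 m.py;python3 -m jog '0 0 -10 0 0 0 25;0 0 -30 0 0 0 25;0 0 -50 0 0 0 25;0 0 -50 0 0 0 25;0 0 0 0 0 0 25;0 0 0 0 0 0 25;0 0 0 0 0 0 25;0 0 0 0 0 0 25'>/dev/null;python3 m.py
```

```text
Mz -0.027 j6 57.4 yaw -6.8 pos [ 0.5208 -0.2845  0.0346] op 0.691 F [-0.6 -0.5 -0.3]
Mz 0.028 j6 57.4 yaw -6.8 pos [ 0.5205 -0.2843  0.0343] op 0.456 F [-0.5  0.2  1.7]
Mz -0.01 j6 57.4 yaw -6.8 pos [ 0.5198 -0.2837  0.1725] op 0.457 F [-1.  -0.3 -3.2]
```

```bash
python3 -m jog '0 0 0 0 0 -0.1746 25;0 0 0 0 0 -0.1746 25;0 0 0 0 0 -0.1746 25;0 0 0 0 0 -0.1746 25;0 0 0 0 0 -0.1746 25;0 0 0 0 0 -0.1746 25;0 0 0 0 0 -0.1746 25;0 0 0 0 0 -0.1746 25;0 0 0 0 0 -0.1746 25;0 0 0 0 0 0 25'>/dev/null;python3 -m jog '40 0 0 0 0 0 25;40 0 0 0 0 0 25;40 0 0 0 0 0 25;40 0 0 0 0 0 25;40 0 0 0 0 0 25;0 0 0 0 0 0 25;0 0 0 0 0 0 25;0 0 0 0 0 0 25;0 0 0 0 0 0 25;0 0 0 0 0 0 25;0 0 0 0 0 0 25'>/dev/null;python3 m.py;python3 -c "
from h import *
go(0.5401,-0.0802,0.102,83.25)
t=capture('top');s=capture('side')
cv2.imwrite('pics/c1.png',np.hstack([cv2.resize(t['color'][150:250,200:340,::-1],(420,300)),cv2.resize(s['color'][120:265,180:350,::-1],(352,300))]))"
```

```text
Mz 0.005 j6 -13.8 yaw 83.2 pos [ 0.5441 -0.086   0.1741] op 0.457 F [ 0.1 -0.  -1.7]
at [ 0.5441 -0.086   0.1741] yaw 83.17 tilt [-0. -0.] j6 -13.8
az rad -0.001 txyz mm [ 5.3 -4.7 72.1]
```

View pics/c1.png

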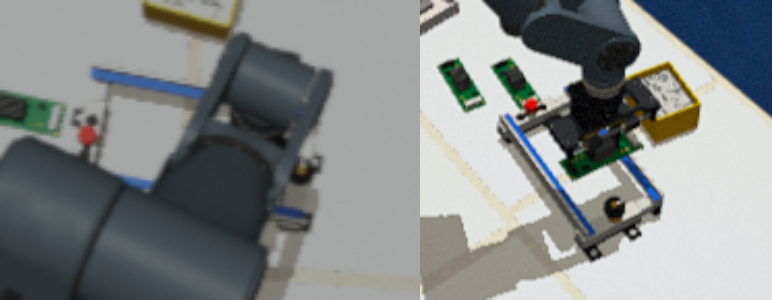

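The side crop shows the board held level across the frame, at about (600,150). I'll lower it to just above the walls.

```bash
python3 -m jog '5.3 -4.7 20 0 0 0 25;0 0 25 0 0 0 25;0 0 20 0 0 0 25;0 0 0 0 0 0 25;0 0 0 0 0 0 25;0 0 0 0 0 0 25;0 0 0 0 0 0 25;0 0 0 0 0 0 25'>/dev/null;python3 m.py;python3 -c "
from h import *
go(0.5401,-0.0802,0.0945,83.25)"
```

```text
Mz -0.019 j6 -13.3 yaw 83.2 pos [ 0.5403 -0.0799  0.1096] op 0.453 F [-0.7 -0.7 -3.2]
at [ 0.5403 -0.0799  0.1096] yaw 83.2 tilt [ 0.0007 -0.0003] j6 -13.3
az rad -0.001 txyz mm [-0.3 -0.2 15.1]
```

```bash
python3 -m jog '0 0 4 0 0 0 25;0 0 4 0 0 0 25;0 0 3 0 0 0 25;0 0 2 0 0 0 25;0 0 0 0 0 0 25'>/dev/null;python3 m.py; python3 -m jog '0 0 1 0 0 0 25;0 0 0 0 0 0 25'>/dev/null;python3 m.py; python3 -m jog '0 0 1 0 0 0 25;0 0 0 0 0 0 25'>/dev/null;python3 m.py
```

```text
Mz 0.005 j6 -13.3 yaw 83.2 pos [ 0.54   -0.0798  0.0959] op 0.458 F [ 0.4 -0.  -2. ]
Mz -0.022 j6 -13.3 yaw 83.2 pos [ 0.5402 -0.0798  0.0952] op 0.461 F [-0.2 -0.4 -2.8]
Mz 0.003 j6 -13.3 yaw 83.2 pos [ 0.5402 -0.0799  0.0943] op 0.46 F [ 0.9 -0.8  0. ]
```

```bash
python3 -m jog '0 0 0 0 0 0 60;0 0 0 0 0 0 60;0 0 0 0 0 0 60;0 0 0 0 0 0 60;0 0 -20 0 0 0 60;0 0 -40 0 0 0 60;0 0 -50 0 0 0 60;0 0 -40 0 0 0 60;0 0 0 0 0 0 60'>/dev/null;python3 m.py
python3 -m jog '0 0 0 0 0 0.18 60;0 0 0 0 0 0.18 60;0 0 0 0 0 0.18 60;0 0 0 0 0 0.18 60;0 0 0 0 0 0.18 60;0 0 0 0 0 0.18 60;0 0 0 0 0 0.18 60;0 0 0 0 0 0.18 60;0 0 0 0 0 0.17 60;0 0 0 0 0 0 60'>/dev/null;python3 -m jog '-50 0 0 0 0 0 60;-50 0 0 0 0 0 60;-30 50 0 0 0 0 60;0 50 0 0 0 0 60;0 50 0 0 0 0 60;0 0 0 0 0 0 60;0 0 0 0 0 0 60;0 0 0 0 0 0 60'>/dev/null;python3 m.py;python3 b.py b; python3 hs.py .474 .2835;python3 hs.py .589 .26;python3 -c "
from h import *
t=cv2.imread('pics/top_b.png');s=cv2.imread('pics/side_b.png')
cv2.imwrite('pics/tb.png',np.hstack([cv2.resize(t[150:250,160:360],(460,230)),cv2.resize(s[140:275,180:350],(340,270))[:230]]))"
```

```text
Mz -0.042 j6 -13.3 yaw 83.2 pos [ 0.5422 -0.0805  0.2477] op 0.688 F [ 0.1 -0.2 -0.2]
Mz -0.027 j6 56.3 yaw -8.9 pos [ 0.3879 -0.206   0.2438] op 0.69 F [-0.1 -0.1  0.5]
top 0.97 rect [0.4965 0.3304] [0.15 0.05] ang 80.3 pix 185.1 205.6
top 0.71 rect [0.5854 0.2565] [0.154 0.054] ang 81.5 pix 204.2 186.4
top place [([0.5417, -0.0751, 0.0599], 0.92), ([0.4947, 0.3315, 0.0002], 0.91), ([0.5924, 0.2537, -0.0011], 0.55)]
side 0.69 rect [ 0.5732 -0.0424] [0.131 0.06 ] ang -6.9 pix 270.9 203.9
side place [([0.5409, -0.0776, 0.0589], 0.81), ([0.4986, 0.3323, -0.0021], 0.41)]
[188.47826087 207.26086957] 23 [202.94262295 163.01639344] 122 tri [ 0.4973  0.3135 -0.0049] top@.025 [[0.4869 0.3103 0.025 ]] side@.025 [[0.49   0.2877 0.025 ]]
[203.51282051 185.79487179] 78 [223.95934959 160.5203252 ] 123 tri [ 5.851e-01  2.618e-01 -2.000e-04] top@.025 [[0.5848 0.256  0.025 ]] side@.025 [[0.5693 0.2436 0.025 ]]
```

View pics/tb.png

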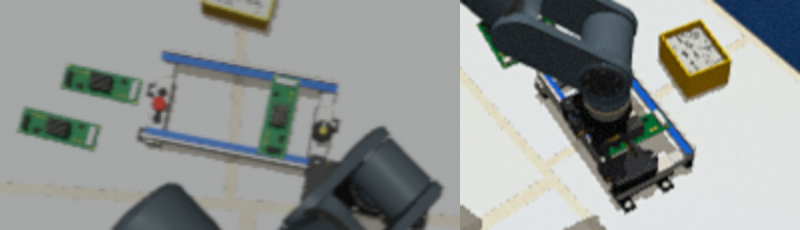

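The top crop shows board 1 square on both ledges at (280,115). One left-hand board has been knocked to (58,128), about (0.4965, 0.331) m, so I'll fetch that one next.

```bash
python3 -m jog '0 0 0 0 0 0.014 60;1.5 -50 0 0 0 0 60;1.5 -50 0 0 0 0 60;1.5 -50 0 0 0 0 60;1.5 -50 0 0 0 0 60;1.5 -50 0 0 0 0 60;1.5 -50 0 0 0 0 60;1.5 -50 0 0 0 0 60;1.5 -50 0 0 0 0 60;1.5 -50 0 0 0 0 60;1.5 -50 0 0 0 0 60;1.5 -48 0 0 0 0 60'>/dev/null;python3 -m jog '0 0 40 0 0 0 60;0 0 60 0 0 0 60;0 0 40 0 0 0 60;0 0 0 0 0 0 60;0 0 0 0 0 0 60;0 0 0 0 0 0 60;0 0 0 0 0 0 60;0 0 0 0 0 0 60'>/dev/null;python3 m.py;python3 -c "
from h import *
go(0.4965,0.3312,0.034,-9.7)
for c in ['top','side']:
  capture(c);print([(np.round(d['at'],4).tolist(),round(d['conf'],2)) for d in place_of(c,'board_1')])"
```

```text
Mz 0.074 j6 122.6 yaw -9.8 pos [0.4986 0.3297 0.1052] op 0.687 F [ 0.3  0.3 -0.2]
at [0.4986 0.3297 0.1052] yaw -9.85 tilt [0.0017 0.0007] j6 122.6
az rad -0.003 txyz mm [-2.3 -1.1 71.2]
[([0.5399, -0.0747, 0.0598], 0.66), ([0.5909, 0.2573, -0.0034], 0.63), ([0.4961, 0.3298, -0.0026], 0.41)]
[([0.539, -0.0764, 0.0638], 0.75), ([0.5881, 0.2593, -0.0034], 0.71), ([0.4969, 0.3325, -0.001], 0.66)]
```

```bash
python3 -m jog '-2 -1 20 0 0 0 60;0 0 25 0 0 0 60;0 0 15 0 0 0 60;0 0 7 0 0 0 60;0 0 4 0 0 0 60;0 0 0 0 0 0 60;0 0 0 0 0 0 60;0 0 0 0 0 0 60'>/dev/null;python3 m.py; python3 -m jog '0 0 0 0 0 0 25;0 0 0 0 0 0 25;0 0 0 0 0 0 25;0 0 0 0 0 0 25;0 0 0 0 0 0 25'>/dev/null;python3 m.py;python3 -m jog '0 0 -10 0 0 0 25;0 0 -30 0 0 0 25;0 0 -50 0 0 0 25;0 0 -50 0 0 0 25;0 0 0 0 0 0 25;0 0 0 0 0 0 25;0 0 0 0 0 0 25;0 0 0 0 0 0 25'>/dev/null;python3 m.py
```

```text
Mz -0.014 j6 122.8 yaw -9.8 pos [0.4967 0.3311 0.0337] op 0.688 F [0.2 0.4 0.2]
Mz -0.004 j6 122.8 yaw -9.8 pos [0.4963 0.3308 0.0332] op 0.458 F [-0.3 -0.3  0.4]
Mz -0.003 j6 122.8 yaw -9.8 pos [0.4955 0.3305 0.1715] op 0.456 F [ 0.2  1.  -0.8]
```

```bash
python3 -m jog '0 0 0 0 0 -0.1804 25;0 0 0 0 0 -0.1804 25;0 0 0 0 0 -0.1804 25;0 0 0 0 0 -0.1804 25;0 0 0 0 0 -0.1804 25;0 0 0 0 0 -0.1804 25;0 0 0 0 0 -0.1804 25;0 0 0 0 0 -0.1804 25;0 0 0 0 0 -0.1804 25;0 0 0 0 0 0 25'>/dev/null;python3 -m jog '-47.5 13.2 0 0 0 0 25;-47.5 13.2 0 0 0 0 25;-47.5 13.2 0 0 0 0 25;-47.5 13.2 0 0 0 0 25;-47.5 13.2 0 0 0 0 25;-47.5 13.2 0 0 0 0 25;-47.5 13.2 0 0 0 0 25;0 0 20 0 0 0 25;0 0 0 0 0 0 25;0 0 0 0 0 0 25;0 0 0 0 0 0 25;0 0 0 0 0 0 25'>/dev/null;python3 m.py;python3 -c "
from h import *
go(0.5483,-0.0107,0.108,83.25)
t=capture('top');s=capture('side')
cv2.imwrite('pics/c2.png',cv2.resize(s['color'][120:265,180:350,::-1],(528,450)))"
```

```text
Mz -0.013 j6 -5.9 yaw 83.2 pos [ 0.5489 -0.0097  0.1537] op 0.454 F [-0.3  0.4 -1. ]
at [ 0.5489 -0.0097  0.1537] yaw 83.22 tilt [ 0.001  -0.0002] j6 -5.9
az rad -0.0 txyz mm [-1.1 -0.4 45.7]
```

View pics/c2.png

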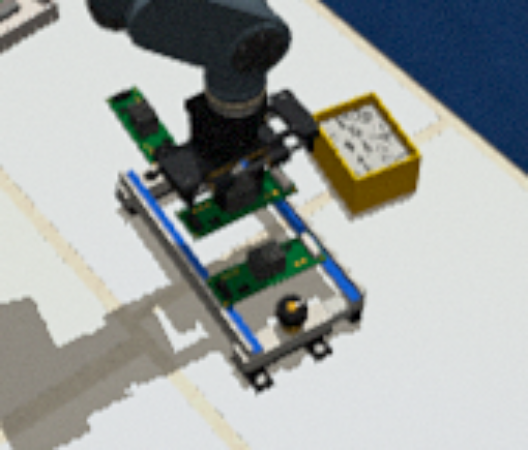

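Board 2 hangs level at about (240,195) and board 1 sits flat on both ledges at (265,265). Lowering board 2.

```bash
python3 -m jog '-1 -0.4 25 0 0 0 25;0 0 20 0 0 0 25;0 0 0 0 0 0 25;0 0 0 0 0 0 25;0 0 0 0 0 0 25;0 0 0 0 0 0 25'>/dev/null;python3 m.py;python3 -c "
from h import *
go(0.5483,-0.0107,0.0945,83.25)"; python3 -m jog '0 0 4 0 0 0 25;0 0 4 0 0 0 25;0 0 3 0 0 0 25;0 0 0 0 0 0 25;0 0 0 0 0 0 25'>/dev/null;python3 m.py
```

```text
Mz -0.029 j6 -6.0 yaw 83.2 pos [ 0.5485 -0.0112  0.1089] op 0.456 F [-0.2  0.3 -0.7]
at [ 0.5485 -0.0112  0.1089] yaw 83.18 tilt [ 0.0014 -0.0003] j6 -6.0
az rad -0.001 txyz mm [ 0.5 -0.3 14.4]
Mz -0.003 j6 -6.0 yaw 83.2 pos [ 0.5481 -0.0112  0.0971] op 0.459 F [ 0.3 -0.  -1.4]
```

```bash
python3 -m jog '0 0 2 0 0 0 25;0 0 0 0 0 0 25;0 0 0 0 0 0 25'>/dev/null;python3 m.py; python3 -m jog '0 0 1 0 0 0 25;0 0 0 0 0 0 25;0 0 0 0 0 0 25'>/dev/null;python3 m.py
```

```text
Mz -0.003 j6 -6.0 yaw 83.2 pos [ 0.5481 -0.0112  0.0952] op 0.458 F [ 0.5 -0.1 -2. ]
Mz 0.044 j6 -6.0 yaw 83.2 pos [ 0.5481 -0.0111  0.0941] op 0.459 F [-0.4  0.  -1.3]
```

```bash
python3 -m jog '0 0 0.8 0 0 0 25;0 0 0 0 0 0 25'>/dev/null;python3 m.py; python3 -m jog '0 0 0 0 0 0 60;0 0 0 0 0 0 60;0 0 0 0 0 0 60;0 0 0 0 0 0 60;0 0 -20 0 0 0 60;0 0 -40 0 0 0 60;0 0 -50 0 0 0 60;0 0 -30 0 0 0 60;0 0 0 0 0 0 60'>/dev/null
python3 -m jog '0 0 0 0 0 0.1782 60;0 0 0 0 0 0.1782 60;0 0 0 0 0 0.1782 60;0 0 0 0 0 0.1782 60;0 0 0 0 0 0.1782 60;0 0 0 0 0 0.1782 60;0 0 0 0 0 0.1782 60;0 0 0 0 0 0.1782 60;0 0 0 0 0 0.1782 60;0 0 0 0 0 0 60'>/dev/null
python3 -m jog '0 -45 0 0 0 0 60;0 -45 0 0 0 0 60;0 -45 0 0 0 0 60;0 -45 0 0 0 0 60;0 -45 0 0 0 0 60;0 -45 0 0 0 0 60;0 0 40 0 0 0 60;0 0 60 0 0 0 60;0 0 20 0 0 0 60;0 0 0 0 0 0 60;0 0 0 0 0 0 60;0 0 0 0 0 0 60'>/dev/null;python3 b.py c;python3 -c "
from h import *
go(0.589,0.2585,0.034,-8.7)"
```

```text
Mz 0.021 j6 -6.0 yaw 83.2 pos [ 0.548  -0.0111  0.0933] op 0.459 F [-0.3  0.9 -2.1]
top 0.65 rect [ 0.56   -0.0093] [0.151 0.05 ] ang -6.9 pix 264.5 196.7
top 0.64 rect [ 0.5499 -0.0792] [0.154 0.051] ang -8.9 pix 280.3 200.5
top 0.37 rect [0.5648 0.2131] [0.048 0.027] ang -85.7 pix 213.7 191.8
top place [([0.5472, -0.0115, 0.0586], 0.58), ([0.5894, 0.2543, -0.003], 0.57), ([0.5446, 0.1382, 0.0775], 0.42)]
side 0.85 rect [0.5864 0.2618] [0.142 0.057] ang 80.9 pix 224.8 159.3
side 0.82 rect [0.5742 0.0284] [0.151 0.064] ang -6.2 pix 256.2 194.4
side 0.73 rect [ 0.5667 -0.0394] [0.16  0.068] ang -6.9 pix 265.0 206.0
side place [([0.5383, -0.0796, 0.0586], 0.81), ([0.5512, -0.0061, 0.0601], 0.59), ([0.5898, 0.2584, -0.0015], 0.57)]
at [0.5892 0.2558 0.1139] yaw -8.7 tilt [0.0009 0.0002] j6 112.2
az rad -0.0 txyz mm [-0.6 -2.7 79.9]
```

```bash
python3 -m jog '0 -2.5 25 0 0 0 60;0 0 25 0 0 0 60;0 0 15 0 0 0 60;0 0 10 0 0 0 60;0 0 4.5 0 0 0 60;0 0 0 0 0 0 60;0 0 0 0 0 0 60;0 0 0 0 0 0 60'>/dev/null;python3 m.py; python3 -m jog '0 0 0 0 0 0 25;0 0 0 0 0 0 25;0 0 0 0 0 0 25;0 0 0 0 0 0 25;0 0 0 0 0 0 25'>/dev/null;python3 m.py;python3 -m jog '0 0 -10 0 0 0 25;0 0 -30 0 0 0 25;0 0 -50 0 0 0 25;0 0 -50 0 0 0 25;0 0 0 0 0 0 25;0 0 0 0 0 0 25;0 0 0 0 0 0 25;0 0 0 0 0 0 25'>/dev/null;python3 m.py
```

```text
Mz -0.024 j6 112.4 yaw -8.7 pos [0.5897 0.2583 0.0345] op 0.69 F [-0.6  0.1 -0.1]
Mz 0.01 j6 112.4 yaw -8.7 pos [0.5893 0.2582 0.0339] op 0.459 F [-0.9 -0.3  1.4]
Mz -0.021 j6 112.4 yaw -8.7 pos [0.5884 0.2579 0.172 ] op 0.456 F [ 0.1 -0.4 -3.2]
```

```bash
python3 -m jog '0 0 0 0 0 -0.1782 25;0 0 0 0 0 -0.1782 25;0 0 0 0 0 -0.1782 25;0 0 0 0 0 -0.1782 25;0 0 0 0 0 -0.1782 25;0 0 0 0 0 -0.1782 25;0 0 0 0 0 -0.1782 25;0 0 0 0 0 -0.1782 25;0 0 0 0 0 -0.1782 25;0 0 0 0 0 0 25'>/dev/null;python3 -m jog '-40.3 -1.7 0 0 0 0 25;-40.3 -1.7 0 0 0 0 25;-40.3 -1.7 0 0 0 0 25;-40.3 -1.7 0 0 0 0 25;-40.3 -1.7 0 0 0 0 25;0 0 20 0 0 0 25;0 0 0 0 0 0 25;0 0 0 0 0 0 25;0 0 0 0 0 0 25;0 0 0 0 0 0 25'>/dev/null;python3 m.py;python3 -c "
from h import *
go(0.5565,0.0588,0.108,83.25)
t=capture('top');s=capture('side')
cv2.imwrite('pics/c3.png',cv2.resize(s['color'][120:265,180:350,::-1],(528,450)))"
```

```text
Mz 0.005 j6 1.5 yaw 83.2 pos [0.5573 0.0596 0.1543] op 0.455 F [-0.4  0.4 -2.6]
at [0.5573 0.0596 0.1543] yaw 83.21 tilt [ 0.001  -0.0001] j6 1.5
az rad -0.001 txyz mm [-0.9 -0.7 46.3]
```

View pics/c3.png

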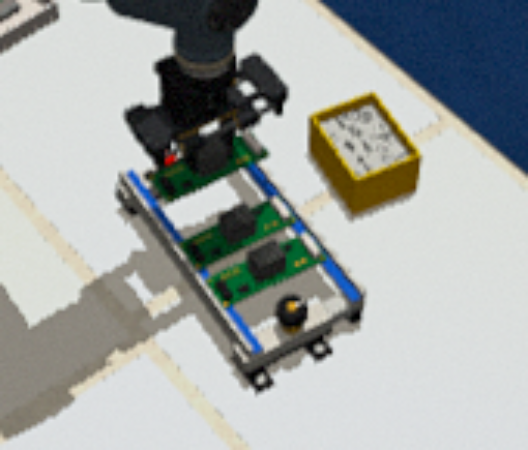

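Boards 1 and 2 lie on the ledges at (265,265) and (240,230). Board 3 hangs level at about (210,165), so I'll lower it.

```bash
python3 -m jog '-0.9 -0.6 25 0 0 0 25;0 0 20 0 0 0 25;0 0 0 0 0 0 25;0 0 0 0 0 0 25;0 0 0 0 0 0 25;0 0 0 0 0 0 25'>/dev/null;python3 m.py; python3 -m jog '0 0 4 0 0 0 25;0 0 4 0 0 0 25;0 0 3 0 0 0 25;0 0 2 0 0 0 25;0 0 0 0 0 0 25;0 0 0 0 0 0 25'>/dev/null;python3 m.py; python3 -m jog '0 0 1.2 0 0 0 25;0 0 0 0 0 0 25;0 0 0 0 0 0 25'>/dev/null;python3 m.py
```

```text
Mz 0.045 j6 1.4 yaw 83.2 pos [0.5567 0.0583 0.1096] op 0.455 F [-0.3  0.3 -2.4]
Mz 0.004 j6 1.4 yaw 83.2 pos [0.5564 0.0583 0.0959] op 0.46 F [-0.5 -0.7 -2.1]
Mz 0.004 j6 1.4 yaw 83.2 pos [0.5563 0.0583 0.0947] op 0.458 F [ 0.4 -0.1 -2.6]
```

```bash
python3 -m jog '0 0 1 0 0 0 25;0 0 0 0 0 0 25'>/dev/null;python3 m.py; python3 -m jog '0 0 0 0 0 0 60;0 0 0 0 0 0 60;0 0 0 0 0 0 60;0 0 0 0 0 0 60;0 0 -20 0 0 0 60;0 0 -40 0 0 0 60;0 0 -50 0 0 0 60;0 0 -30 0 0 0 60;0 0 0 0 0 0 60'>/dev/null
python3 -m jog '50 -30 0 0 0 0 60;50 -30 0 0 0 0 60;50 -30 0 0 0 0 60;50 -30 0 0 0 0 60;50 0 0 0 0 0 60;50 0 0 0 0 0 60;0 0 0 0 0 0 60;0 0 0 0 0 0 60;0 0 0 0 0 0 60'>/dev/null;python3 m.py;python3 b.py d;python3 - <<'E'
from h import *
O=np.array([.5483,-.0107]);a=np.radians(-6.75);M=np.array([[np.cos(a),np.sin(a)],[-np.sin(a),np.cos(a)]])
for c in ['top','side']:
    for n in ['board_1','screw_top','button_top','far_ledge']:
        for d in place_of(c,n): print(c,n,round(d['conf'],2),np.round(1000*M@(np.array(d['at'][:2])-O),1),round(1000*d['at'][2],1))
t=cv2.imread('pics/top_d.png');s=cv2.imread('pics/side_d.png')
cv2.imwrite('pics/td.png',np.hstack([cv2.resize(t[160:240,200:330],(455,280),interpolation=cv2.INTER_CUBIC),cv2.resize(s[140:260,200:330],(303,280),interpolation=cv2.INTER_CUBIC)]))
E
```

```text
Mz -0.004 j6 1.4 yaw 83.2 pos [0.5564 0.0583 0.0939] op 0.457 F [-0.3  0.3 -0.2]
Mz -0.011 j6 34.2 yaw 83.1 pos [0.4723 0.3689 0.2328] op 0.689 F [-0.  -0.1  0.3]
top 0.84 rect [ 0.5575 -0.0085] [0.151 0.047] ang -7.2 pix 264.1 197.6
top 0.8 rect [0.5679 0.0598] [0.15  0.053] ang -7.2 pix 248.5 194.1
top 0.71 rect [ 0.5504 -0.0795] [0.158 0.057] ang -8.5 pix 280.2 200.5
top place [([0.5496, -0.0104, 0.0579], 0.79), ([0.544, -0.073, 0.0613], 0.74)]
side 0.9 rect [ 0.569  -0.0429] [0.16  0.067] ang -12.3 pix 266.2 206.0
side 0.71 rect [0.5806 0.1005] [0.157 0.07 ] ang -3.7 pix 246.4 183.3
side 0.66 rect [0.5733 0.0297] [0.158 0.071] ang -6.2 pix 255.5 194.4
side 0.49 rect [0.5169 0.5807] [0.212 0.168] ang 2.5 pix 172.5 128.2
side place [([0.5535, -0.0067, 0.0597], 0.98), ([0.5551, 0.0616, 0.0582], 0.65), ([0.539, -0.0771, 0.0589], 0.62), ([0.6145, -0.0167, 0.057], 0.19)]
top board_1 0.79 [1.3 0.5] 57.9
top board_1 0.74 [  3.1 -62.4] 61.3
top screw_top 0.59 [ -12.6 -152.7] 88.0
top button_top 0.41 [-20.6 145.4] 75.9
top button_top 0.4 [-0.9  2.7] -0.4
top far_ledge 0.57 [65.7 -0.2] 61.3
side board_1 0.98 [4.7 4.6] 59.7
side board_1 0.65 [-1.7 72.6] 58.2
side board_1 0.62 [ -1.4 -67. ] 58.9
side board_1 0.19 [66.4  1.8] 57.0
side screw_top 0.48 [ -11.5 -150.5] 96.5
side screw_top 0.47 [-1.8  2.6] -2.3
side button_top 0.48 [-20.9 150.8] 74.2
side button_top 0.41 [ -14.1 -150. ] 93.9
side button_top 0.32 [1.5 6.2] 59.6
side far_ledge 0.68 [68.5 -1. ] 58.3
```

View pics/td.png

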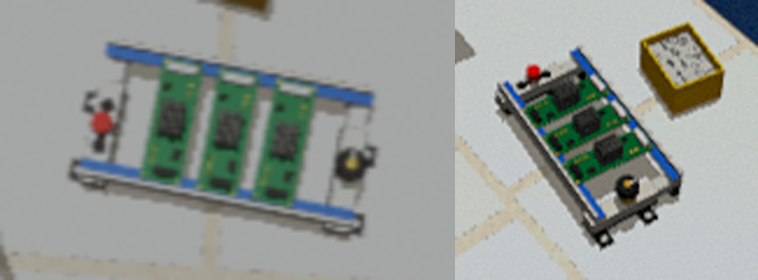

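The picture shows all three boards flat and square on both ledges, at (172,120), (228,130) and (286,140). The button at (101,122) is up and the screw is at (350,163). No other boards show in either view.

```bash
python3 -c "
from rig import *
print(hand_in())"
```

```text
the job is handed in; nothing more can be done
None
```

I handed the job in: the rail is one hole wider with the button up, the thumbscrew is fully home, and all three boards present lie flat and square across both ledges; the hand-in call returned no verdict.

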